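# Roll the seed tin onto the heating strip and switch it on

## Task

Seeds are to be warmed for sprouting: with a fingertip on top of the big steel tin that lies on its side on the plywood board, roll it along the board until it rests squarely on the black heating strip, centred across the strip's width, and let it come to rest there. Then turn the strip on by pushing the switch lever beside the board all the way over, away from the robot. Push the tin only from the top, never low on its sides, do not grip or lift it, and leave everything else where it stands.

Things in the scene. Friction and masses are not known exactly. Their poses are not given: they have to be found in the camera images.
- tin: big closed steel tin lying on its side on the board: cylinder 90 mm across, 100 mm long, about 0.5 kg. Origin: middle of its axis, 45 mm above the board. Its x is the cylinder's axis (about parallel to the strip); y, z turn as it rolls. The strip lies 100 to 200 mm to its left or right. Left alone it stays put; pushed, it may coast a few cm. A finger not slipping on its top travels twice as far as the tin.
- strip: black rubber heating strip, 170 mm long, 40 mm wide, flush (under 1 mm) in the board, a small metal clip across each end. Fixed. Origin: middle of the strip at board level; x along its length, y across its width, z up. The tin is centred when its axis lies above the strip's long centre line.
- board: plywood board 340 mm (x) by 460 mm (y) and 12 mm thick, fixed on the table; its top is 12 mm above the table. Origin: centre of its underside; the strip is parallel to its x axis.
- switch_base: the switch's grey block, 70 mm (x) by 50 mm (y) by 25 mm high, fixed on the table left or right of the board. Origin: centre of its underside; its x axis points roughly away from the robot (turned up to 0.25 rad). The lever's hinge axis is parallel to its y axis, 22 mm above its origin.
- switch_tip (a point): centre of the lever's round black knob, 26 mm in diameter, on a 10 mm rod, 70 mm from the hinge axis; about 85 mm above the table at either end of the swing, 92 mm at mid-swing.
- switch (a joint): angle of the lever, rad: 0 = off, leaning 0.45 rad towards the robot (block's -x); 0.9 = on, leaning 0.45 rad away (block's +x), where it meets its stop. It starts within 0.08 of off, stays where it is left, and takes about 1 N at the knob to move.
- pot_black: small black plastic plant pot, open top, 68 mm across, 60 mm tall, standing on the board beyond the rolling lane. Bystander, leave it alone; origin: centre of its underside.
- pot_clay: small clay plant pot, open top, 66 mm across, 62 mm tall, standing on the board beyond the rolling lane. Bystander, leave it alone; origin: centre of its underside.
- seed_jar: amber glass jar with a metal cap, 52 mm across, 75 mm tall, standing on the board on the robot's side of the lane. Bystander, leave it alone; origin: centre of its underside.
- pot_stack: stack of nested black pots, 80 mm across, about 102 mm tall, standing on the table beside the board, on the side away from the switch. Bystander, leave it alone; origin: centre of its underside.
- spray: white plastic bottle, 66 mm across, 150 mm tall, standing on the table. Bystander, leave it alone; origin: centre of its underside.
- can_small: small steel can standing upright on the table, 60 mm across, 80 mm tall (not the tin to be rolled). Bystander, leave it alone; origin: centre of its underside.
- trowel: flat metal trowel with a handle, 240 mm long, lying on the table. Bystander, leave it alone.
There are look-alikes about, which are no part of the job. Leave any green look-alike of the tin alone.

How it is judged:
On the way, in this order (a step that is already met when the one before it is completed fails the run):
1. the tin has turned over by about a quarter turn or more: it rolls, it is not dragged (angle between tin's own z axis and vertical above 1.2 rad), for 0.05 s.
2. the tin rests squarely on the strip and the fingers are off it (y of tin in the frame of strip between -0.018 and 0.018 m and x of tin in the frame of strip between -0.06 and 0.06 m and z of tin in the frame of strip between 0.035 and 0.055 m and angle between the x axis of tin and the x axis of strip, either way round below 0.2 rad and linear speed of tin below 0.01 m/s and contact force between the fingers and tin below 0.05 N), for 0.3 s.
3. the lever is pushed over to on (value of joint switch above 0.75 rad), for 0.2 s.
At the end, for the whole second after the job is handed in: The tin lies at rest on the board with its axis within 18 mm of the strip's long centre line, within 60 mm of the strip's middle along its length, and parallel to it within 0.2 rad; the switch lever is on (over 0.75 of 0.9 rad) (y of tin in the frame of strip between -0.018 and 0.018 m and x of tin in the frame of strip between -0.06 and 0.06 m and z of tin in the frame of strip between 0.035 and 0.055 m and angle between the x axis of tin and the x axis of strip, either way round below 0.2 rad and linear speed of tin below 0.01 m/s and value of joint switch above 0.75 rad); the robot touches nothing.
It fails at once if the tin is lifted (height (world z) of tin above 0.075 m).
It fails at once if the tin is touched low on its sides: fingertips reaching down to about half its height or lower, instead of its top (contact force between the fingers and tin above 0.3 N and height (world z) of the grasp point below 0.077 m).
It fails at once if the lever is switched on before the tin lies on the strip (value of joint switch above 0.45 rad and not (y of tin in the frame of strip between -0.018 and 0.018 m and x of tin in the frame of strip between -0.06 and 0.06 m and z of tin in the frame of strip between 0.035 and 0.055 m and angle between the x axis of tin and the x axis of strip, either way round below 0.2 rad)).
It fails at once if a bystander (pot, jar, stack, bottle, small can, trowel) is moved by more than 30 mm (distance of any of pot_black, pot_clay, seed_jar, pot_stack, spray, can_small, trowel from where it was at the start of the episode above 0.03 m).
It also fails if it takes over 61 s, if anything falls off the work surface, if the arm or the gripper's body presses on something with over 40 N, if the wrist force passes 120 N, or if a joint passes its speed limit or range.

## Robot

A 6-joint arm with a two-finger parallel gripper is mounted at the origin on the work surface. World frame = base frame: x ahead of the robot, y to its left, z up, the work surface at z = 0. Lengths are in m, angles in rad, forces in N, time in s.
With the tool pointing down it reaches from about 0.35 to 0.775 m from the base axis. Payload 5.5 kg.
Tool frame: the origin (TCP) lies midway between the tips of the shut fingers; the grasp point (between the pads) lies 19 mm behind it; z points along the fingers, y is the direction in which the jaws open and shut (so a half turn about z gives the same grasp; the last joint's range is limited). The gripper opens to 85 mm and grips with 20 to 120 N. Pads are 22 mm wide; open, the fingers measure 114 mm over their backs; the gripper's body (76 mm by 85 mm) begins 54 mm behind the grasp point. The pads swing forward as they close: fully open they stand 13 mm farther back than shut.
Start: joints at [-1.322, 0.313, 0.046, 1.304, 0, 1.431], TCP at [0.218, -0.532, 0.192] pointing down, gripper open.
Joint ranges: [-2.76, 2.76], [-0.86, 1.69], [-1.03, 1.26], [-2.2, 2.34], [-1.47, 1.5], [-3.14, 3.14]. Speed limits (rad/s): [2.57, 2.57, 3.14, 3.14, 3.14, 3.14].

## Interface

Orientations are given as a unit quaternion [w, x, y, z].
In Python, from workcell import env gives the robot as it stands.
- The arm moves only by the shell command python3 -m creep 'ROWS' [OPENING] [FORCE]. ROWS is JSON, a list of rows, each a list of 6 numbers: the shift along the tool's x, y, z in m, then the turn, a rotation vector about the tool's x, y, z in degrees. A call has exactly 8 rows; each row is the pose to reach, as a shift and turn from the pose commanded when the call began, along the tool's axes at that moment; what a row does not reach only later rows make up. A row lasts 1/10 s, in which the tool goes at most 50 mm and 8.59 degrees, less where a joint would pass 70% of its speed; a pose out of reach is approached as far as the arm can. A call with a gripper value outside its range is refused whole. OPENING is the finger opening in m, from 0 to 0.0854, set as the call begins (- or left out, the last holds). The fingers move at their own pace and stop on an object; FORCE is the grip in N (left out, the last holds). Time passes only in rows, so rows that repeat a pose let the fingers close, or fill a call up. It gives the time, the measured TCP pose, the force and the opening at its end, in the units of the state.
- env.get_state(): the state, without advancing time (a new reading comes with each control period).
- env.read_camera(name): name is "side" or "top"; returns (picture, depth): 480x640x3 uint8, blue, green, red; 480x640 float32, m along the optical axis (not along the pixel's ray), 0 where there is no reading.
- env.camera_params(name): a dict with "fx", "fy", "cx", "cy" (pixels), "position" and "orientation" of the camera in the world. Camera axes: x right, y up, looking along -z (the intrinsics and any distortion apply to the point x, -y, -z); pixel columns grow to the right and rows downward; lengths in m; the calibration is good to about 2 mm. A picture is of the moment at which its call begins. camera_params takes no time and is no camera call.
- env.hand_in(): hands the job in, once; it reports no verdict.
The state is a dict: "clock": time; "joint_pos": joint angles; "qvel": joint speeds; "tau": joint torques, N m; "tcp_pos": TCP position; "orientation": TCP orientation; "wrist_force": force on the tool from outside, world axes, zero at the start; "ft_torque": the same for the moment, N m; "finger_gap": finger opening in m.
Only numpy, scipy, OpenCV 4.12 (cv2) and the standard library are available. Lean on these libraries where they do the work, as an engineer would, in place of code of your own. Each camera call takes 0.05 s, during which the arm holds its last target. There are 200 camera calls.

## Working session

There is one attempt and no reset: what is moved stays moved. The work goes in short steps, Python scripts to look and compute and a shell command to move; the robot and the scene stay as the last step left them, time stands still between calls to the robot, and variables do not carry over. Pictures are saved under pics/ and viewed, about 8 in all and at most 12, crops included, and the job is handed in when it is done.

```bash
ls; mkdir -p pics; cat > h.py <<'E'
import numpy as np,cv2
from workcell import env
from scipy.spatial.transform import Rotation as R
def rot(q): return R.from_quat([q[1],q[2],q[3],q[0]])
def points(name,depth):
    p=env.camera_params(name); v,u=np.mgrid[0:480,0:640]
    c=np.stack([(u-p['cx'])/p['fx']*depth,-(v-p['cy'])/p['fy']*depth,-depth],-1)
    return c@rot(p['orientation']).as_matrix().T+np.array(p['position'])
def ray(name,u,v,z):
    p=env.camera_params(name); d=rot(p['orientation']).apply([(u-p['cx'])/p['fx'],-(v-p['cy'])/p['fy'],-1]); o=np.array(p['position'])
    return o+d*(z-o[2])/d[2]
E
python3 - <<'E'
from h import *
for n in ['top','side']:
    im,d=env.read_camera(n); cv2.imwrite(f'pics/{n}0.png',im); np.save(f'{n}0.npy',d); print(n,env.camera_params(n),(d>0).mean())
print(env.get_state())
E
```

```text
pics
top {'fx': 589.2742157877282, 'fy': 589.2742157877282, 'cx': 302.34600864776706, 'cy': 239.54510189733347, 'position': array([0.22678915, 0.04629096, 1.69283925]), 'orientation': array([ 0.71157161,  0.05622309, -0.0489182 , -0.69865   ])} 0.9961393229166666
side {'fx': 461.63078180902414, 'fy': 461.63078180902414, 'cx': 318.2285730349219, 'cy': 241.90063587019864, 'position': array([0.25513526, 0.90834219, 0.72370212]), 'orientation': array([-0.11763145, -0.05068358,  0.45392268,  0.88178695])} 0.996103515625
{'clock': 0.1, 'joint_pos': array([-1.32162667e+00,  3.13934798e-01,  4.51143044e-02,  1.30362024e+00,
       -8.58659415e-06,  1.43119704e+00]), 'qvel': array([ 0.00036955, -0.00016486,  0.00171574,  0.00094391, -0.00057879,
       -0.00074974]), 'tau': array([ 4.32187429e-03, -4.81725168e+01,  2.99244958e+01,  1.26796751e-02,
        2.23890129e-05,  1.63062225e-06]), 'tcp_pos': array([ 0.21781347, -0.53159008,  0.19160158]), 'orientation': array([-8.20736303e-04,  9.81166421e-01,  1.93162571e-01, -4.93089776e-05]), 'wrist_force': array([ 0.39022635, -0.19564395, -0.22262372]), 'ft_torque': array([-0.0070212 , -0.03542855, -0.03301816]), 'finger_gap': 0.08552793873264718}
```

View pics/top0.png

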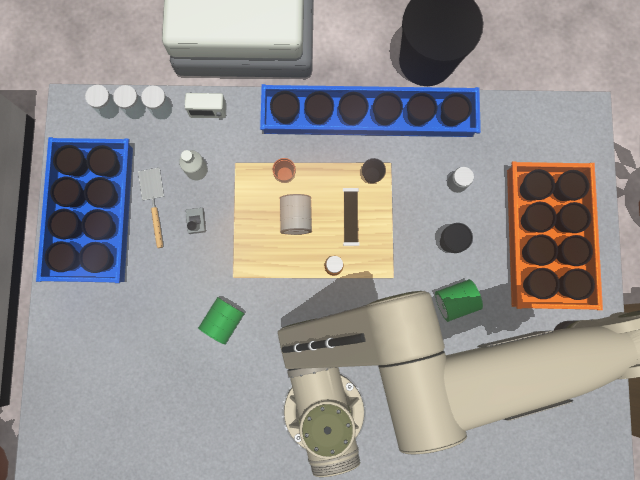

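View pics/side0.png

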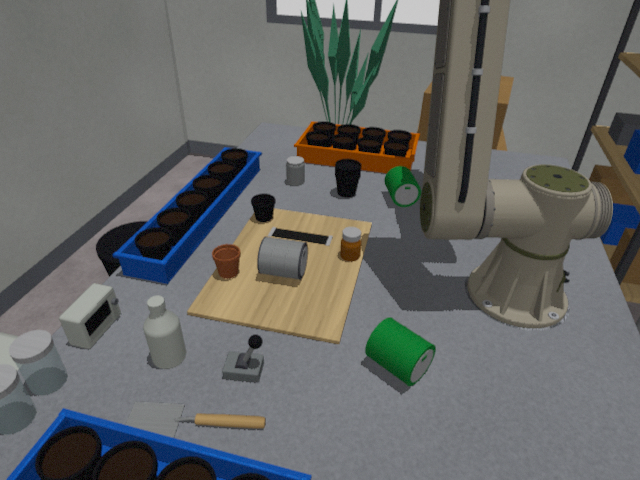

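The top view shows the tin at (296,214), the strip at (351,216), the switch at (195,221) with its knob at (193,225), and the jar at (334,265). The side view shows the tin at (283,258), the strip at (300,237) and the knob at (255,342).

```bash
cat > meas.py <<'E'
from h import *
def pca(X):
    m=X.mean(0); w,V=np.linalg.eigh(np.cov((X-m).T)); return m,V[:,-1],2*np.sqrt(3*w[::-1])
def tin(n,im,P,yl,yh):
    # upper cap of the cylinder
    m=(P[...,2]>.075)&(P[...,2]<.125)&(P[...,0]>.42)&(P[...,0]<.60)&(P[...,1]>yl)&(P[...,1]<yh)
    X=P[m]; c,a,_=pca(X[:,:2]); a=a*np.sign(a[0]); 
    t=X[:,:2]@a; s=X[:,:2]@[-a[1],a[0]]
    # circle fit in s,z
    A=np.c_[2*s,2*X[:,2],np.ones(len(s))]; q=np.linalg.lstsq(A,s*s+X[:,2]**2,rcond=None)[0]
    rr=np.sqrt(q[2]+q[0]**2+q[1]**2); tm=(np.percentile(t,1)+np.percentile(t,99))/2
    return tm*a+q[0]*np.array([-a[1],a[0]]),q[1],rr,np.arctan2(a[1],a[0]),np.ptp(np.percentile(t,[1,99])),X[:,2].max()
E
python3 - <<'E'
from meas import *
D={n:(cv2.imread(f'pics/{n}0.png'),points(n,np.load(f'{n}0.npy'))) for n in ['top','side']}
for n,(im,P) in D.items():
    g=im.max(2)
    # board
    hsv=cv2.cvtColor(im,cv2.COLOR_BGR2HSV)
    wood=(hsv[...,0]>10)&(hsv[...,0]<28)&(hsv[...,1]>50)&(g>130)&(np.abs(P[...,2]-.012)<.012)&(P[...,0]>.3)&(abs(P[...,1])<.4)
    print(n,'board z',np.median(P[wood][:,2]),'rect',cv2.minAreaRect(P[wood][:,:2].astype(np.float32)))
    st=(g<60)&(np.abs(P[...,2]-.012)<.015)
    k,l,s,c=cv2.connectedComponentsWithStats(st.astype(np.uint8))
    for i in range(1,k):
        if s[i,4]>150:
            X=P[l==i][:,:2]
            if .4<X[:,0].mean()<.75 and abs(X[:,1].mean())<.35:
                m,a,w=pca(X); print(' black',c[i],m,np.arctan2(a[1],a[0])*57.3,w,np.median(P[l==i][:,2]), cv2.minAreaRect(X.astype(np.float32)))
    print(' tin',tin(n,im,P,-.02,.16))
    m=(P[...,0]>.4)&(P[...,0]<.66)&(P[...,1]>.27)&(P[...,1]<.43)
    b=m&(P[...,2]>.019)&(P[...,2]<.03); print(' switchtop',cv2.minAreaRect(P[b][:,:2].astype(np.float32)),b.sum())
    kn=m&(P[...,2]>.068)&(P[...,2]<.12)
    k,l,s,c=cv2.connectedComponentsWithStats(kn.astype(np.uint8))
    for i in range(1,k): print(' knob?',c[i],s[i,4],P[l==i].mean(0),P[l==i].max(0))
    for nm,(x0,x1,y0,y1) in dict(spray=(.6,.8,.3,.5),jar=(.36,.5,-.1,.05)).items():
        q=(P[...,0]>x0)&(P[...,0]<x1)&(P[...,1]>y0)&(P[...,1]<y1)&(P[...,2]>.04)
        if q.sum(): print(' ',nm,P[q].min(0),P[q].max(0))
E
```

```text
top board z 0.011495240115541039 rect ((0.5401594638824463, 0.037253379821777344), (0.3400406241416931, 0.4617079198360443), 1.0325846672058105)
 tin (array([0.54249352, 0.08425275]), np.float64(0.06538891471095276), np.float64(0.03742386312032211), np.float64(0.19106816499272153), np.float64(0.10322973873941127), np.float64(0.11075943020692347))
 switchtop ((0.5754777193069458, 0.38110262155532837), (0.16490013897418976, 0.05243483930826187), 5.206999778747559) 262
 knob? [190.62962963 170.83950617] 81 [0.65603261 0.38199606 0.09065734] [0.65991045 0.40368577 0.10929691]
 knob? [191.35211268 225.43661972] 71 [0.50025001 0.37194219 0.09430397] [0.51381402 0.38472701 0.10607889]
  spray [0.65036628 0.34946878 0.04071645] [0.71499131 0.41743484 0.1582713 ]
  jar [ 0.37639183 -0.0492231   0.04000813] [0.49997066 0.04740327 0.09613354]
side board z 0.011644302855030264 rect ((0.5403913259506226, 0.039830878376960754), (0.34018635749816895, 0.4641627073287964), 1.0955088138580322)
 black [299.84819277 235.90120482] [ 0.54939148 -0.06737289] -178.92260848558195 [0.14664903 0.03679563] 0.01245720466979805 ((0.5503131747245789, -0.06733301281929016), (0.1473802924156189, 0.041320234537124634), 1.8811291456222534)
 tin (array([0.54264937, 0.08989841]), np.float64(0.062171610784607166), np.float64(0.03928575618820263), np.float64(0.26337594735622255), np.float64(0.10809928699898119), np.float64(0.10299284767658334))
 switchtop ((0.5776429176330566, 0.38815319538116455), (0.16923926770687103, 0.053924039006233215), 8.562034606933594) 727
 knob? [174.06198347 329.61983471] 242 [0.65550681 0.39189664 0.08773953] [0.65990018 0.40926664 0.10776171]
 knob? [254.84659091 341.24431818] 176 [0.50013958 0.3810472  0.09084773] [0.51413679 0.38984987 0.10074571]
  spray [0.65068267 0.35700986 0.04008373] [0.71156452 0.42139649 0.15274219]
  jar [ 0.37686844 -0.04494864  0.0402408 ] [0.4966621  0.04803073 0.08906615]
```

```bash
python3 - <<'E'
from meas import *
im=cv2.imread('pics/top0.png'); hsv=cv2.cvtColor(im,cv2.COLOR_BGR2HSV)
def blob(mask,box,name,z):
    m=np.zeros(mask.shape,np.uint8);x0,y0,x1,y1=box;m[y0:y1,x0:x1]=mask[y0:y1,x0:x1]
    c=max(cv2.findContours(m,0,cv2.CHAIN_APPROX_NONE)[0],key=cv2.contourArea)
    X=np.array([ray('top',u,v,z)[:2] for u,v in c[:,0]],np.float32)
    print(name,'px',cv2.minAreaRect(c),'world',cv2.minAreaRect(X)); return X
S=blob(im.max(2)<90,(338,180,365,252),'strip',.012)
T=blob(hsv[...,1]<75,(270,180,325,245),'tin',.057)
# tin long sides: fit line per side
for X,nm in((T,'tin'),(S,'strip')):
    for sg in(-1,1):
        c=np.median(X[:,1]); Y=X[((X[:,1]-X[:,1].mean())*sg>.012)&(abs(X[:,0]-X[:,0].mean())<.03)]
        v=cv2.fitLine(Y.astype(np.float32),cv2.DIST_HUBER,0,.01,.01).ravel(); print(nm,sg,len(Y),np.degrees(np.arctan(v[1]/v[0])),v[2:])
s=cv2.imread('pics/side0.png')
a=cv2.resize(im[165:280,230:400],None,fx=4,fy=4); cv2.imwrite('pics/c1.png',a)
for z in (.04,.085): print('knob top ray',ray('top',191.5,225.5,z),'side',ray('side',255,341,z))
E
```

```text
strip px ((350.0, 216.5), (49.0, 12.0), 90.0) world ((0.5490879416465759, -0.07066409289836884), (0.14485926926136017, 0.03493967652320862), 0.31478458642959595)
tin px ((295.5, 214.0), (40.0, 31.0), 90.0) world ((0.544886589050293, 0.08638423681259155), (0.11520126461982727, 0.08750078082084656), 1.4106714725494385)
tin -1 21 0.9777682 [0.55132675 0.04544691]
tin 1 21 1.4106652 [0.55475074 0.13039081]
strip -1 20 0.3147833 [ 0.54394424 -0.08816244]
strip 1 21 0.47322056 [ 0.5498899  -0.05625745]
knob top ray [0.50936565 0.38258178 0.04      ] side [0.51976466 0.33800741 0.04      ]
knob top ray [0.50167226 0.37342597 0.085     ] side [0.50234725 0.37554579 0.085     ]
```

```bash
python3 -m creep '[[0,0,-0.02,0,0,-8],[0,0,-0.04,0,0,-16],[0,0,-0.06,0,0,-24],[0,0,-0.06,0,0,-32],[0,0,-0.06,0,0,-40],[0,0,-0.06,0,0,-48],[0,0,-0.06,0,0,-56],[0,0,-0.06,0,0,-64]]' 0.03 20
```

```text
clock: 0.9
tcp_pos: [0.2179, -0.5318, 0.2519]
orientation: [-0.0, 0.728, 0.686, 0.0]
wrist_force: [-0.4, -0.0, -0.2]
finger_gap: 0.0299
```

View pics/c1.png

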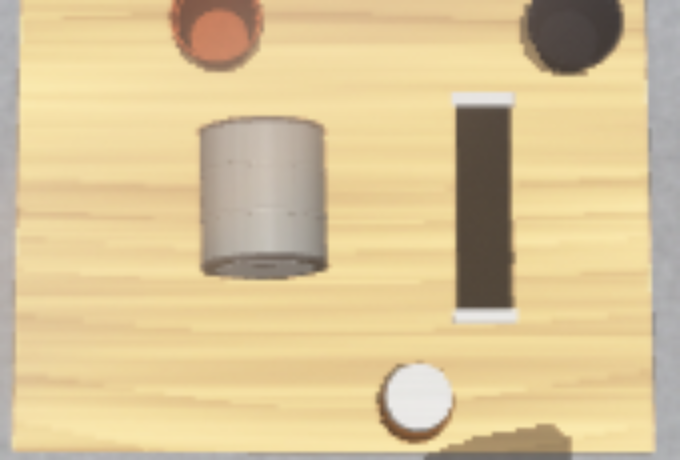

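The strip centre is at about (0.549, -0.069). The tin is at (0.543, 0.087) and parallel to the strip to about 1°, so it has about 157 mm to roll in -y. The knob is at (0.502, 0.375). Both views agree. I'll move above the tin.

```bash
python3 -m creep '[[0.04,0.018,0,0,0,-4.5],[0.085,0.037,0,0,0,-4.5],[0.13,0.057,0,0,0,-4.5],[0.175,0.076,0,0,0,-4.5],[0.22,0.096,0,0,0,-4.5],[0.265,0.116,0,0,0,-4.5],[0.31,0.136,0,0,0,-4.5],[0.33,0.144,0,0,0,-4.5]]'
```

```text
clock: 1.7
tcp_pos: [0.3838, -0.2087, 0.2523]
orientation: [-0.0, 0.701, 0.713, 0.0]
wrist_force: [0.1, -1.2, 0.4]
finger_gap: 0.0301
```

```bash
python3 -m creep '[[0.04,0.021,0,0,0,0],[0.085,0.044,0,0,0,0],[0.13,0.068,0,0,0,0],[0.175,0.092,0,0,0,0],[0.22,0.116,0,0,0,0],[0.265,0.14,0.02,0,0,0],[0.305,0.16,0.05,0,0,0],[0.311,0.164,0.08,0,0,0]]'; python3 -m creep '[[0,0,0.02,0,0,0],[0,0,0.035,0,0,0],[0,0,0.045,0,0,0],[0,0,0.05,0,0,0],[0,0,0.053,0,0,0],[0,0,0.053,0,0,0],[0,0,0.053,0,0,0],[0,0,0.053,0,0,0]]'
python3 - <<'E'
from h import *
im,d=env.read_camera('side'); cv2.imwrite('pics/s1.png',cv2.resize(im[160:330,190:390],None,fx=4,fy=4)[:600]); s=env.get_state(); print(s['tcp_pos'],s['wrist_force'])
E
```

```text
clock: 2.5
tcp_pos: [0.5451, 0.1046, 0.1723]
orientation: [0.001, 0.701, 0.713, 0.002]
wrist_force: [-0.3, -1.0, 0.2]
finger_gap: 0.0303
clock: 3.3
tcp_pos: [0.5434, 0.1009, 0.1202]
orientation: [0.001, 0.702, 0.712, 0.001]
wrist_force: [-0.5, -0.3, 0.3]
finger_gap: 0.0301
[0.5433699  0.10092593 0.12009895] [-0.20740087  0.01432484 -0.33610842]
```

View pics/s1.png

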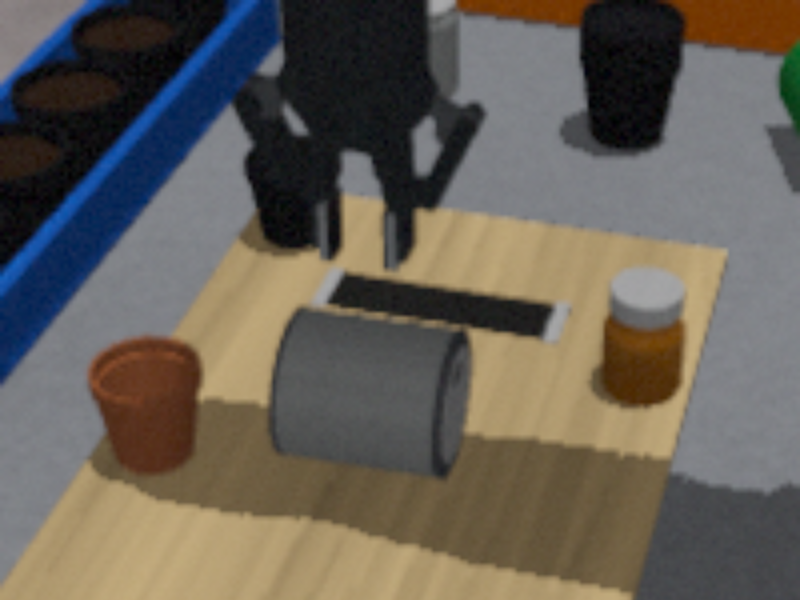

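The side view shows both fingertips (crop 328,250 and 392,262) above the tin's top and centred along its length. The strip is at (445,305) in the crop, and nothing is in the way. I'll descend until they touch.

```bash
python3 -m creep '[[0.003,0,0.008,0,0,0],[0.005,0,0.014,0,0,0],[0.005,0,0.016,0,0,0],[0.005,0,0.0175,0,0,0],[0.005,0,0.0185,0,0,0],[0.005,0,0.019,0,0,0],[0.005,0,0.019,0,0,0],[0.005,0,0.019,0,0,0]]'; python3 -m creep '[[0,0,0.001,0,0,0],[0,0,0.001,0,0,0],[0,0,0.002,0,0,0],[0,0,0.002,0,0,0],[0,0,0.003,0,0,0],[0,0,0.003,0,0,0],[0,0,0.003,0,0,0],[0,0,0.003,0,0,0]]'
```

```text
clock: 4.15
tcp_pos: [0.5429, 0.106, 0.1005]
orientation: [0.0, 0.702, 0.712, 0.0]
wrist_force: [-0.0, -0.6, 0.5]
finger_gap: 0.0297
clock: 4.95
tcp_pos: [0.5428, 0.106, 0.0974]
orientation: [0.0, 0.702, 0.712, -0.0]
wrist_force: [-0.4, 0.2, -0.7]
finger_gap: 0.0301
```

```bash
python3 -m creep '[[0,0,0.001,0,0,0],[0,0,0.001,0,0,0],[0,0,0.0015,0,0,0],[0,0,0.0015,0,0,0],[0,0,0.002,0,0,0],[0,0,0.002,0,0,0],[0,0,0.002,0,0,0],[0,0,0.002,0,0,0]]';  python3 -m creep '[[0,0,0.0005,0,0,0],[0,0,0.001,0,0,0],[0,0,0.001,0,0,0],[0,0,0.0015,0,0,0],[0,0,0.0015,0,0,0],[0,0,0.002,0,0,0],[0,0,0.002,0,0,0],[0,0,0.002,0,0,0]]'
```

```text
clock: 5.75
tcp_pos: [0.5428, 0.106, 0.0954]
orientation: [0.0, 0.702, 0.712, -0.0]
wrist_force: [0.2, -0.5, 0.8]
finger_gap: 0.0301
clock: 6.55
tcp_pos: [0.5428, 0.106, 0.0933]
orientation: [0.0, 0.702, 0.712, -0.0]
wrist_force: [0.2, 0.0, 0.4]
finger_gap: 0.0301
```

```bash
for i in 1 2; do python3 -m creep '[[-0.001,0,0,0,0,0],[-0.002,0,0,0,0,0],[-0.003,0,0,0,0,0],[-0.004,0,0,0,0,0],[-0.005,0,0,0,0,0],[-0.005,0,0,0,0,0],[-0.005,0,0,0,0,0],[-0.005,0,0,0,0,0]]'; done
python3 - <<'E'
from h import *
im,d=env.read_camera('side'); cv2.imwrite('pics/s2.png',cv2.resize(im[160:330,190:390],None,fx=4,fy=4)[:600]); print(env.get_state()['wrist_force'])
E
```

```text
clock: 7.35
tcp_pos: [0.5429, 0.101, 0.0934]
orientation: [0.0, 0.702, 0.712, -0.0]
wrist_force: [-0.2, -0.6, -0.4]
finger_gap: 0.0297
clock: 8.15
tcp_pos: [0.543, 0.096, 0.0934]
orientation: [0.0, 0.702, 0.712, -0.0]
wrist_force: [-0.2, 0.3, -0.1]
finger_gap: 0.03
[-0.11028994  0.35017204 -0.33745192]
```

View pics/s2.png

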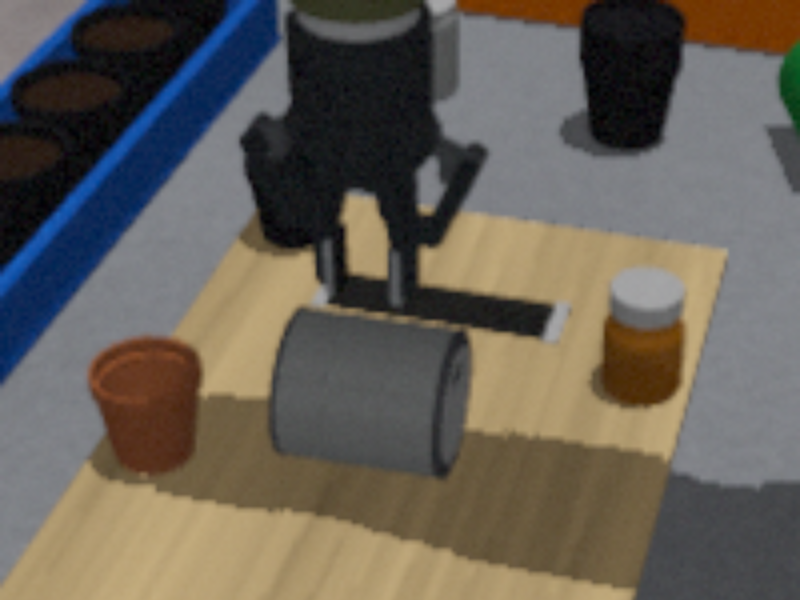

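The fingertips are at crop (335,300) and (398,305), still just above the tin. With the jaws part open the tips stand back from the TCP, so I'll keep descending.

```bash
python3 -m creep '[[0.003,0,0.0005,0,0,0],[0.006,0,0.001,0,0,0],[0.006,0,0.0015,0,0,0],[0.006,0,0.002,0,0,0],[0.006,0,0.002,0,0,0],[0.006,0,0.002,0,0,0],[0.006,0,0.002,0,0,0],[0.006,0,0.002,0,0,0]]'; for i in 1 2; do python3 -m creep '[[0,0,0.0005,0,0,0],[0,0,0.001,0,0,0],[0,0,0.0015,0,0,0],[0,0,0.0015,0,0,0],[0,0,0.0015,0,0,0],[0,0,0.0015,0,0,0],[0,0,0.0015,0,0,0],[0,0,0.0015,0,0,0]]'; done
```

```text
clock: 9.0
tcp_pos: [0.5429, 0.102, 0.0914]
orientation: [0.0, 0.702, 0.712, -0.0]
wrist_force: [0.4, -0.1, -0.2]
finger_gap: 0.0301
clock: 9.8
tcp_pos: [0.5429, 0.102, 0.0899]
orientation: [0.0, 0.702, 0.712, -0.0]
wrist_force: [-0.7, 0.1, 0.5]
finger_gap: 0.0301
clock: 10.6
tcp_pos: [0.5429, 0.102, 0.0884]
orientation: [0.0, 0.702, 0.712, -0.0]
wrist_force: [-0.1, -0.2, -0.6]
finger_gap: 0.0299
```

```bash
python3 -m creep '[[-0.002,0,0,0,0,0],[-0.004,0,0,0,0,0],[-0.006,0,0,0,0,0],[-0.008,0,0,0,0,0],[-0.01,0,0,0,0,0],[-0.01,0,0,0,0,0],[-0.01,0,0,0,0,0],[-0.01,0,0,0,0,0]]'
python3 - <<'E'
from meas import *
im,d=env.read_camera('side'); cv2.imwrite('pics/s3.png',cv2.resize(im[160:330,190:390],None,fx=4,fy=4)[:600]); s=env.get_state(); print(s['wrist_force'])
P=points('side',d)
# closest finger/gripper points: x .51-.58, y .07-.14, z .08-.2
for z in np.arange(.09,.16,.006):
    m=(abs(P[...,0]-.5425)<.04)&(P[...,1]>0)&(P[...,1]<.15)&(abs(P[...,2]-z)<.003)
    X=P[m]; print(round(z,3),m.sum(),X[:,1].max().round(3) if len(X) else '', np.median(X[:,1]).round(3) if len(X) else '')
E
```

```text
clock: 11.4
tcp_pos: [0.543, 0.092, 0.0884]
orientation: [0.0, 0.702, 0.712, -0.0]
wrist_force: [-0.2, -0.1, 0.2]
finger_gap: 0.0295
[-0.06419042 -0.23118489 -0.94036918]
0.09 131 0.126 0.117
0.096 253 0.119 0.105
0.102 194 0.109 0.092
0.108 0  
0.114 0  
0.12 0  
0.126 2 0.102 0.092
0.132 19 0.105 0.1
0.138 33 0.107 0.1
0.144 38 0.106 0.099
0.15 40 0.105 0.099
0.156 39 0.106 0.099
```

View pics/s3.png

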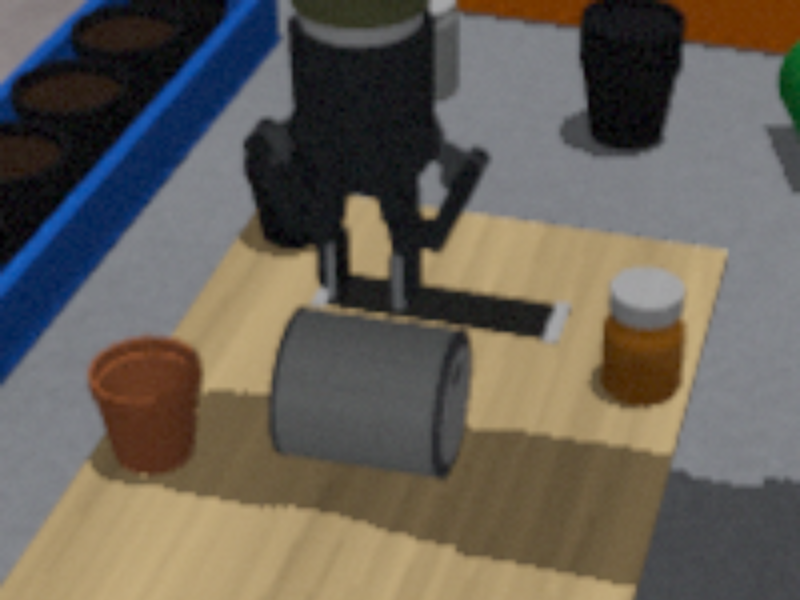

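```bash
python3 - <<'E'
from h import *
p=env.camera_params('side')
def proj(X):
    c=rot(p['orientation']).inv().apply(np.array(X)-p['position']); return p['cx']-p['fx']*c[0]/c[2], p['cy']+p['fy']*c[1]/c[2]
for X in [(.543-.02,.1,z) for z in(.088,.1,.11,.12,.13)]+[(.543,.087,.102),(.543,.042,.057)]:
    u,v=proj(X); print(X,round(u,1),round(v,1),'crop',round((u-190)*4),round((v-160)*4))
im,d=env.read_camera('side'); P=points('side',d)
for v in range(224,248): print(v,[tuple(P[v,u].round(3)) for u in (288,290)],im[v,289])
E
```

```text
(0.523, 0.1, 0.088) 289.8 250.8 crop 399 363
(0.523, 0.1, 0.1) 289.7 246.6 crop 399 346
(0.523, 0.1, 0.11) 289.6 243.0 crop 399 332
(0.523, 0.1, 0.12) 289.6 239.4 crop 398 318
(0.523, 0.1, 0.13) 289.5 235.8 crop 398 303
(0.543, 0.087, 0.102) 283.1 241.2 crop 373 325
(0.543, 0.042, 0.057) 289.4 245.9 crop 398 344
224 [(np.float64(0.524), np.float64(0.104), np.float64(0.164)), (np.float64(0.52), np.float64(0.103), np.float64(0.164))] [80 76 74]
225 [(np.float64(0.525), np.float64(0.104), np.float64(0.161)), (np.float64(0.521), np.float64(0.1), np.float64(0.159))] [89 86 85]
226 [(np.float64(0.525), np.float64(0.103), np.float64(0.158)), (np.float64(0.52), np.float64(0.105), np.float64(0.16))] [93 89 88]
227 [(np.float64(0.525), np.float64(0.102), np.float64(0.155)), (np.float64(0.52), np.float64(0.104), np.float64(0.157))] [90 87 86]
228 [(np.float64(0.524), np.float64(0.105), np.float64(0.154)), (np.float64(0.521), np.float64(0.101), np.float64(0.152))] [90 88 87]
229 [(np.float64(0.524), np.float64(0.106), np.float64(0.152)), (np.float64(0.521), np.float64(0.102), np.float64(0.15))] 
[... 1716 characters left out ...]
.086), np.float64(0.102))] [76 73 72]
243 [(np.float64(0.531), np.float64(0.089), np.float64(0.101)), (np.float64(0.526), np.float64(0.088), np.float64(0.101))] [79 78 78]
244 [(np.float64(0.53), np.float64(0.092), np.float64(0.101)), (np.float64(0.525), np.float64(0.091), np.float64(0.1))] [74 77 75]
245 [(np.float64(0.528), np.float64(0.098), np.float64(0.102)), (np.float64(0.525), np.float64(0.093), np.float64(0.099))] [79 80 79]
246 [(np.float64(0.527), np.float64(0.101), np.float64(0.102)), (np.float64(0.523), np.float64(0.097), np.float64(0.1))] [83 82 82]
247 [(np.float64(0.527), np.float64(0.102), np.float64(0.099)), (np.float64(0.522), np.float64(0.102), np.float64(0.1))] [82 81 80]
```

The fingertips really are at z≈0.130 while the TCP reads 0.088, about 40 mm apart. Half-open jaws explain 13 mm of that at most. I'll shut the fingers in free air and measure the tips again.

```bash
python3 -m creep '[[0,0,-0.01,0,0,0],[0,0,-0.01,0,0,0],[0,0,-0.01,0,0,0],[0,0,-0.01,0,0,0],[0,0,-0.01,0,0,0],[0,0,-0.01,0,0,0],[0,0,-0.01,0,0,0],[0,0,-0.01,0,0,0]]' 0
python3 - <<'E'
from h import *
im,d=env.read_camera('side'); P=points('side',d)
m=(abs(P[...,0]-.543)<.05)&(P[...,1]>.05)&(P[...,1]<.14)&(P[...,2]>.107)&(P[...,2]<.25)
for z in np.arange(.108,.2,.006):
    X=P[m&(abs(P[...,2]-z)<.003)]
    if len(X): print(round(z,3),len(X),np.percentile(X,[5,95],0)[:,:2].round(3).tolist())
v,u=np.where(m); print(v.max(),u[v==v.max()])
s=env.get_state(); print(s['tcp_pos'],s['joint_pos'],s['orientation'])
cv2.imwrite('pics/s4.png',cv2.resize(im[130:280,200:380],None,fx=4,fy=4))
im,d=env.read_camera('top'); P=points('top',d); cv2.imwrite('pics/t4.png',cv2.resize(im[130:300,200:420],None,fx=3,fy=3))
E
```

```text
clock: 12.3
tcp_pos: [0.5429, 0.092, 0.0983]
orientation: [-0.0, 0.702, 0.712, -0.0]
wrist_force: [0.3, 0.2, 0.5]
finger_gap: -0.0003
0.138 5 [[0.536, 0.093], [0.545, 0.103]]
0.144 20 [[0.532, 0.098], [0.552, 0.105]]
0.15 31 [[0.529, 0.093], [0.554, 0.105]]
0.156 27 [[0.529, 0.097], [0.554, 0.105]]
0.162 27 [[0.529, 0.092], [0.553, 0.104]]
0.168 33 [[0.529, 0.091], [0.553, 0.104]]
0.174 23 [[0.528, 0.095], [0.548, 0.104]]
0.18 42 [[0.523, 0.094], [0.562, 0.107]]
0.186 66 [[0.514, 0.088], [0.569, 0.106]]
0.192 107 [[0.511, 0.084], [0.574, 0.106]]
0.198 87 [[0.505, 0.083], [0.581, 0.106]]
232 [283 284]
[0.54296082 0.09199828 0.09827586] [ 2.21148476e-02  3.12396272e-01 -1.90707671e-01  1.06781670e+00
 -9.06326749e-05  1.57936719e+00] [-1.07425936e-05  7.02302079e-01  7.11879051e-01 -7.61707195e-05]
```

View pics/s4.png

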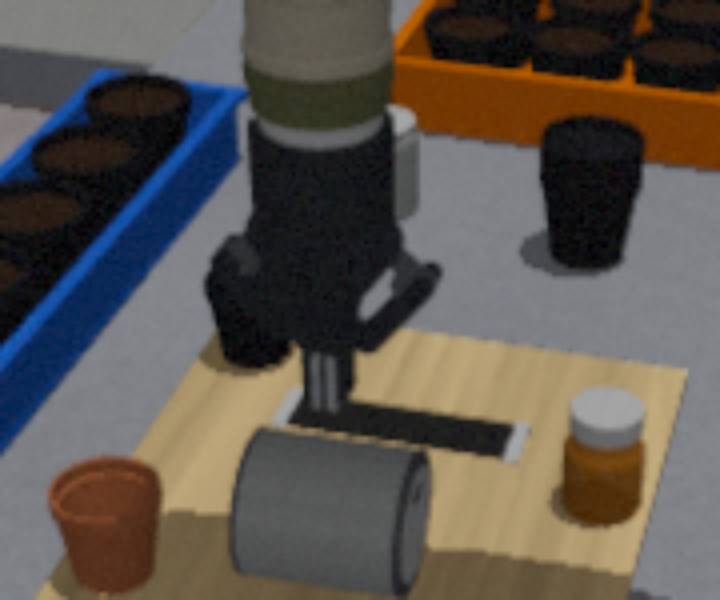

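The shut tips are at crop (322,410), z≈0.138 against a TCP reading of 0.098. The readout is therefore about 38 mm low in z, while x and y agree. I'll trust vision and contact force for height. Contact is expected at a reading of about 0.063.

```bash
python3 -m creep '[[0.003,0,0.01,0,0,0],[0.006,0,0.018,0,0,0],[0.01,0,0.026,0,0,0],[0.01,0,0.03,0,0,0],[0.01,0,0.032,0,0,0],[0.01,0,0.032,0,0,0],[0.01,0,0.032,0,0,0],[0.01,0,0.032,0,0,0]]'; for i in 1 2 ; do python3 -m creep '[[0,0,0.0005,0,0,0],[0,0,0.001,0,0,0],[0,0,0.001,0,0,0],[0,0,0.001,0,0,0],[0,0,0.001,0,0,0],[0,0,0.001,0,0,0],[0,0,0.001,0,0,0],[0,0,0.001,0,0,0]]';done
```

```text
clock: 13.2
tcp_pos: [0.5432, 0.1019, 0.0667]
orientation: [0.0, 0.702, 0.712, 0.0]
wrist_force: [1.0, -0.6, 0.5]
finger_gap: -0.0001
clock: 14.0
tcp_pos: [0.5429, 0.102, 0.0654]
orientation: [0.0, 0.702, 0.712, -0.0]
wrist_force: [-0.5, 0.3, 0.2]
finger_gap: 0.0001
clock: 14.8
tcp_pos: [0.5429, 0.102, 0.0644]
orientation: [0.0, 0.702, 0.712, -0.0]
wrist_force: [1.4, 1.1, 0.2]
finger_gap: 0.0002
```

```bash
python3 -m creep '[[0,0,0.0005,0,0,0],[0,0,0.001,0,0,0],[0,0,0.0015,0,0,0],[0,0,0.0015,0,0,0],[0,0,0.0015,0,0,0],[0,0,0.0015,0,0,0],[0,0,0.0015,0,0,0],[0,0,0.0015,0,0,0]]'
python3 - <<'E'
from h import *
im,d=env.read_camera('side'); P=points('side',d)
m=(abs(P[...,0]-.543)<.012)&(P[...,1]>.095)&(P[...,1]<.12)&(P[...,2]>.09)
for z in np.arange(.09,.13,.004):
    X=P[m&(abs(P[...,2]-z)<.002)]
    if len(X): print(round(z,3),len(X),X[:,1].mean().round(4))
cv2.imwrite('pics/s5.png',cv2.resize(im[190:290,230:340],None,fx=6,fy=6)); print(env.get_state()['wrist_force'])
E
```

```text
clock: 15.6
tcp_pos: [0.5429, 0.102, 0.0629]
orientation: [0.0, 0.702, 0.712, -0.0]
wrist_force: [-1.1, -0.4, -0.1]
finger_gap: -0.0001
0.09 15 0.1159
0.094 25 0.1111
0.098 28 0.1064
0.102 5 0.1059
0.106 8 0.1115
0.11 12 0.1118
0.114 14 0.1114
0.118 11 0.1115
0.122 19 0.1114
0.126 13 0.1119
0.13 15 0.112
[ 0.24649816 -0.40876713 -0.03807689]
```

View pics/s5.png

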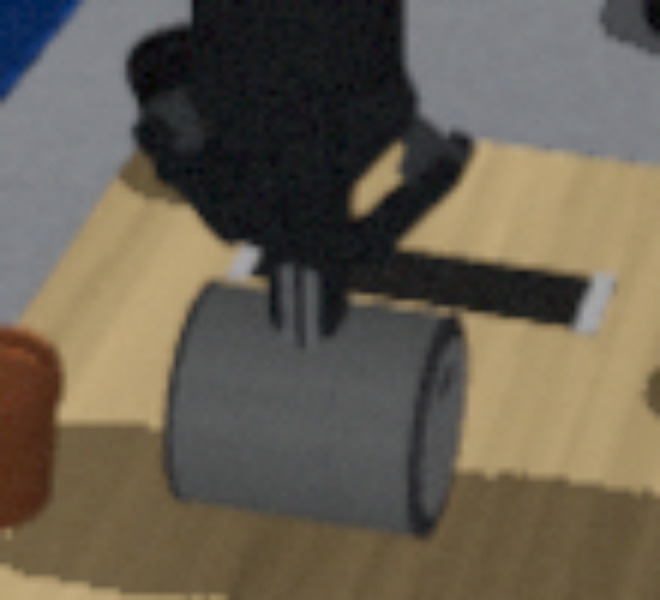

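The tips are at crop (303,345), almost on the tin's crown. I'll press a little further.

```bash
python3 -m creep '[[0,0,0.0005,0,0,0],[0,0,0.001,0,0,0],[0,0,0.001,0,0,0],[0,0,0.001,0,0,0],[0,0,0.001,0,0,0],[0,0,0.001,0,0,0],[0,0,0.001,0,0,0],[0,0,0.001,0,0,0]]';python3 -m creep '[[0,0,0.0005,0,0,0],[0,0,0.001,0,0,0],[0,0,0.001,0,0,0],[0,0,0.001,0,0,0],[0,0,0.001,0,0,0],[0,0,0.001,0,0,0],[0,0,0.001,0,0,0],[0,0,0.001,0,0,0]]'
```

```text
clock: 16.45
tcp_pos: [0.543, 0.1021, 0.0626]
orientation: [0.0, 0.702, 0.712, 0.0]
wrist_force: [-1.0, 0.0, 4.6]
finger_gap: -0.0003
clock: 17.25
tcp_pos: [0.5431, 0.1022, 0.0624]
orientation: [0.0, 0.702, 0.712, 0.001]
wrist_force: [-2.9, 0.7, 9.8]
finger_gap: -0.0001
```

Contact is made, with 10 N of press at about 5 N/mm. First roll stroke: 64 mm of finger travel, then lift and measure.

```bash
python3 -m creep '[[-0.004,0,0,0,0,0],[-0.012,0,0,0,0,0],[-0.022,0,0,0,0,0],[-0.034,0,0,0,0,0],[-0.046,0,0,0,0,0],[-0.056,0,0,0,0,0],[-0.062,0,0,0,0,0],[-0.064,0,0,0,0,0]]'; python3 -m creep '[[0,0,0,0,0,0],[0,0,-0.004,0,0,0],[0,0,-0.012,0,0,0],[0.02,0,-0.012,0,0,0],[0.03,0,-0.012,0,0,0],[0.03,0,-0.012,0,0,0],[0.03,0,-0.012,0,0,0],[0.03,0,-0.012,0,0,0]]'
cat > look.py <<'E'
from h import *
import sys
im,d=env.read_camera('side'); P=points('side',d); s=env.get_state()
ty=s['tcp_pos'][1]
# rear upper quadrant seen by the side camera: fit y0 with R=.045, axis z=.057
m=(abs(P[...,0]-.545)<.05)&(P[...,2]>.03)&(P[...,2]<.097)&(P[...,1]>-.12)&(P[...,1]<.14)
X=P[m]; best=None
from scipy.optimize import least_squares
# axis line y = y0 + k (x-.545)
f=lambda q:np.hypot(X[:,1]-q[0]-q[1]*(X[:,0]-.545),X[:,2]-.0565)-.045
y0=np.percentile(X[:,1],98)-.04
r=least_squares(f,[y0,0],loss='soft_l1',f_scale=.002); ok=abs(f(r.x))<.004
print('tin y0 %.4f slope %.3f n %d/%d x %.3f..%.3f'%(*r.x,ok.sum(),len(X),*np.percentile(X[ok][:,0],[1,99])),'tcp',s['tcp_pos'].round(4),'F',s['wrist_force'].round(1),s['clock'])
g=im.max(2); st=(g<60)&(abs(P[...,2]-.012)<.015)&(abs(P[...,0]-.55)<.08)&(P[...,1]>-.11)&(P[...,1]<-.03)
print('strip vis',st.sum())
if len(sys.argv)>1: cv2.imwrite(f'pics/{sys.argv[1]}.png',cv2.resize(im[150:330,180:400],None,fx=3,fy=3))
E
python3 look.py
```

```text
clock: 18.05
tcp_pos: [0.5452, 0.0374, 0.0616]
orientation: [0.001, 0.703, 0.712, 0.001]
wrist_force: [3.6, 0.1, 4.2]
finger_gap: 0.0002
clock: 18.85
tcp_pos: [0.543, 0.0677, 0.0727]
orientation: [-0.0, 0.702, 0.712, -0.0]
wrist_force: [0.3, 0.1, 0.5]
finger_gap: 0.0001
tin y0 0.0562 slope 0.038 n 1109/1195 x 0.496..0.593 tcp [0.5432 0.0676 0.0727] F [0.1 0.2 0.5] 18.9
strip vis 139
```

```bash
python3 -m creep '[[0.006,0,0,0,0,0],[0.006,0,0.005,0,0,0],[0.006,0,0.009,0,0,0],[0.006,0,0.011,0,0,0],[0.006,0,0.012,0,0,0],[-0.002,0,0.012,0,0,0],[-0.014,0,0.012,0,0,0],[-0.027,0,0.012,0,0,0]]'; python3 -m creep '[[-0.013,0,0,0,0,0],[-0.025,0,0,0,0,0],[-0.032,0,0,0,0,0],[-0.036,0,0,0,0,0],[-0.037,0,0,0,0,0],[-0.037,0,-0.004,0,0,0],[-0.037,0,-0.012,0,0,0],[-0.015,0,-0.012,0,0,0]]'; python3 -m creep '[[0.015,0,0,0,0,0],[0.015,0,0,0,0,0],[0.015,0,0,0,0,0],[0.015,0,0,0,0,0],[0.015,0,0,0,0,0],[0.015,0,0,0,0,0],[0.015,0,0,0,0,0],[0.015,0,0,0,0,0]]'
python3 look.py
```

```text
clock: 19.7
tcp_pos: [0.5446, 0.0408, 0.063]
orientation: [0.001, 0.702, 0.712, 0.001]
wrist_force: [-3.1, 0.2, 12.3]
finger_gap: 0.0
clock: 20.5
tcp_pos: [0.5438, 0.025, 0.0735]
orientation: [0.0, 0.703, 0.711, -0.0]
wrist_force: [0.3, 0.5, -0.1]
finger_gap: 0.0002
clock: 21.3
tcp_pos: [0.5437, 0.0408, 0.0729]
orientation: [0.0, 0.702, 0.712, -0.0]
wrist_force: [-0.0, -0.2, -0.1]
finger_gap: -0.0002
tin y0 0.0207 slope 0.048 n 1062/1224 x 0.496..0.594 tcp [0.5437 0.0408 0.0729] F [-0.6 -0.3  0.5] 21.35
strip vis 100
```

```bash
python3 -m creep '[[-0.002,0.008,0,0,0,0],[-0.002,0.008,0.005,0,0,0],[-0.002,0.008,0.009,0,0,0],[-0.002,0.008,0.011,0,0,0],[-0.002,0.008,0.012,0,0,0],[-0.01,0.008,0.012,0,0,0],[-0.022,0.008,0.012,0,0,0],[-0.035,0.008,0.012,0,0,0]]'; python3 -m creep '[[-0.013,0,0,0,0,0],[-0.025,0,0,0,0,0],[-0.032,0,0,0,0,0],[-0.036,0,0,0,0,0],[-0.037,0,0,0,0,0],[-0.037,0,-0.004,0,0,0],[-0.037,0,-0.012,0,0,0],[-0.015,0,-0.012,0,0,0]]'; python3 -m creep '[[0.015,0,0,0,0,0],[0.015,0,0,0,0,0],[0.015,0,0,0,0,0],[0.015,0,0,0,0,0],[0.015,0,0,0,0,0],[0.015,0,0,0,0,0],[0.015,0,0,0,0,0],[0.015,0,0,0,0,0]]'
python3 look.py
```

```text
clock: 22.15
tcp_pos: [0.5533, 0.0059, 0.063]
orientation: [0.001, 0.702, 0.712, 0.001]
wrist_force: [-1.3, -0.6, 12.4]
finger_gap: -0.0
clock: 22.95
tcp_pos: [0.5521, -0.0099, 0.0734]
orientation: [0.0, 0.703, 0.711, -0.0]
wrist_force: [-0.3, 1.3, 0.5]
finger_gap: -0.0
clock: 23.75
tcp_pos: [0.5522, 0.0058, 0.0729]
orientation: [0.0, 0.702, 0.712, -0.0]
wrist_force: [-0.0, 0.2, 0.2]
finger_gap: 0.0002
tin y0 -0.0148 slope 0.048 n 1000/1162 x 0.498..0.594 tcp [0.5522 0.0059 0.0729] F [0.1 0.  1.4] 23.8
strip vis 85
```

```bash
python3 -m creep '[[-0.002,0,0,0,0,0],[-0.002,0,0.005,0,0,0],[-0.002,0,0.009,0,0,0],[-0.002,0,0.011,0,0,0],[-0.002,0,0.012,0,0,0],[-0.01,0,0.012,0,0,0],[-0.022,0,0.012,0,0,0],[-0.035,0,0.012,0,0,0]]'; python3 -m creep '[[-0.013,0,0,0,0,0],[-0.025,0,0,0,0,0],[-0.032,0,0,0,0,0],[-0.036,0,0,0,0,0],[-0.037,0,0,0,0,0],[-0.037,0,-0.004,0,0,0],[-0.037,0,-0.012,0,0,0],[-0.015,0,-0.012,0,0,0]]'; python3 -m creep '[[0.01,0,0,0,0,0],[0.01,0,0,0,0,0],[0.01,0,0,0,0,0],[0.01,0,0,0,0,0],[0.01,0,0,0,0,0],[0.01,0,0,0,0,0],[0.01,0,0,0,0,0],[0.01,0,0,0,0,0]]'
python3 look.py
```

```text
clock: 24.6
tcp_pos: [0.5535, -0.0292, 0.063]
orientation: [0.001, 0.702, 0.712, 0.001]
wrist_force: [-1.9, -0.2, 12.2]
finger_gap: -0.0002
clock: 25.4
tcp_pos: [0.5529, -0.045, 0.0735]
orientation: [0.0, 0.703, 0.711, -0.0]
wrist_force: [0.0, 0.1, 0.3]
finger_gap: -0.0001
clock: 26.2
tcp_pos: [0.5527, -0.0341, 0.0729]
orientation: [0.0, 0.702, 0.712, -0.0]
wrist_force: [-0.7, 0.1, 0.0]
finger_gap: -0.0
tin y0 -0.0502 slope 0.046 n 926/1090 x 0.499..0.594 tcp [ 0.5527 -0.034   0.0729] F [-0.1 -0.  -0.4] 26.25
strip vis 88
```

```bash
python3 -m creep '[[-0.006,0,0,0,0,0],[-0.006,0,0.005,0,0,0],[-0.006,0,0.009,0,0,0],[-0.006,0,0.011,0,0,0],[-0.006,0,0.012,0,0,0],[-0.009,0,0.012,0,0,0],[-0.015,0,0.012,0,0,0],[-0.023,0,0.012,0,0,0]]'; python3 -m creep '[[-0.008,0,0,0,0,0],[-0.014,0,0,0,0,0],[-0.018,0,0,0,0,0],[-0.02,0,0,0,0,0],[-0.02,0,0,0,0,0],[-0.02,0,0,0,0,0],[-0.02,0,-0.004,0,0,0],[-0.02,0,-0.012,0,0,0]]'; python3 -m creep '[[0,0,-0.03,0,0,0],[0.04,0,-0.07,0,0,0],[0.085,-0.01,-0.09,0,0,0],[0.13,-0.02,-0.09,0,0,0],[0.175,-0.03,-0.09,0,0,0],[0.215,-0.04,-0.09,0,0,0],[0.24,-0.05,-0.09,0,0,0],[0.24,-0.05,-0.09,0,0,0]]'
python3 look.py
python3 - <<'E'
from meas import *
im,d=env.read_camera('top'); hsv=cv2.cvtColor(im,cv2.COLOR_BGR2HSV)
cv2.imwrite('pics/t5.png',cv2.resize(im[140:290,170:400],None,fx=3,fy=3))
m=((hsv[...,1]<75)&(im.max(2)>60)).astype(np.uint8)
k,l,s,c=cv2.connectedComponentsWithStats(m[180:250,325:378])
for i in range(1,k):
    if s[i,4]>300:
        u=s[i,0]+325; print(s[i],'px',u,u+s[i,2]-1,'y mid',[ray('top',u+s[i,2]/2-.5,180+c[i][1],z)[:2] for z in (.057,)])
E
```

```text
clock: 27.05
tcp_pos: [0.5537, -0.0571, 0.063]
orientation: [0.001, 0.702, 0.712, 0.0]
wrist_force: [-4.0, 1.0, 13.6]
finger_gap: 0.0002
clock: 27.85
tcp_pos: [0.5525, -0.0766, 0.0724]
orientation: [-0.001, 0.702, 0.712, -0.0]
wrist_force: [-0.3, 0.1, -0.3]
finger_gap: 0.0001
clock: 28.65
tcp_pos: [0.4982, 0.1654, 0.1629]
orientation: [-0.001, 0.701, 0.714, -0.0]
wrist_force: [0.9, 0.2, 0.5]
finger_gap: -0.0001
tin y0 -0.0687 slope 0.047 n 691/827 x 0.500..0.594 tcp [0.4991 0.1639 0.1629] F [-0.4 -0.6  0.5] 28.7
strip vis 142
[  10    8   32   58 1479] px 335 366 y mid [array([ 0.54574133, -0.06899223])]
```

View pics/t5.png

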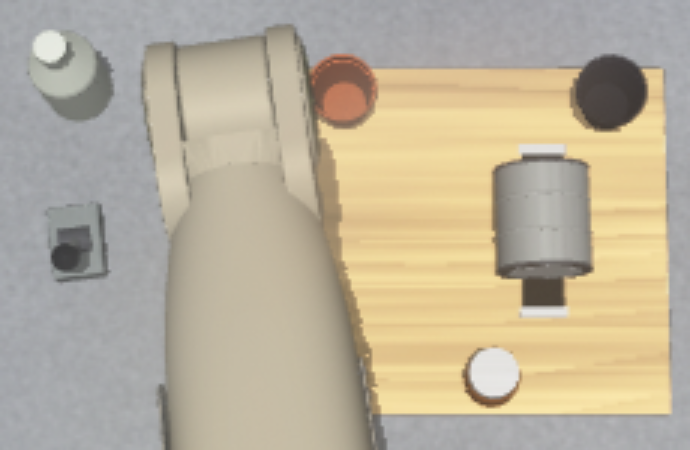

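In the top view the tin (crop 545,215) sits squarely over the strip (crop 543), with both clips visible. It measures y=-0.069 in both cameras, against -0.067 to -0.072 for the strip. Next I'll find the switch's direction.

```bash
python3 - <<'E'
from h import *
im=cv2.imread('pics/top0.png'); d=np.load('top0.npy')
cr=im[195:245,178:215]; bg=np.median(cr.reshape(-1,3),0)
for n,box in(('top',(178,195,215,245)),('side',(215,325,272,390))):
    im=cv2.imread(f'pics/{n}0.png'); P=points(n,np.load(f'{n}0.npy'))
    x0,y0,x1,y1=box; m=np.zeros(im.shape[:2],np.uint8)
    m[y0:y1,x0:x1]=((P[...,2]>.014)&(P[...,2]<.034))[y0:y1,x0:x1]
    m=cv2.morphologyEx(m,cv2.MORPH_CLOSE,np.ones((3,3),np.uint8)); 
    m=cv2.morphologyEx(m,cv2.MORPH_OPEN,np.ones((3,3),np.uint8))
    c=max(cv2.findContours(m,0,cv2.CHAIN_APPROX_NONE)[0],key=cv2.contourArea)
    X=np.array([ray(n,u,v,.025)[:2] for u,v in c[:,0]],np.float32); print(n,cv2.minAreaRect(X))
    g=im[y0:y1,x0:x1].max(2); k=(g<50); vv,uu=np.where(k); u,v=uu.mean()+x0,vv.mean()+y0
    print(' knob px',u,v,k.sum(),ray(n,u,v,.085))
E
```

```text
top ((0.5277924537658691, 0.375961035490036), (0.071049764752388, 0.05100203678011894), 8.118992805480957)
 knob px nan nan 0 [nan nan nan]
side ((0.5265035033226013, 0.38478463888168335), (0.0716385617852211, 0.057371798902750015), 8.908474922180176)
 knob px 252.74011299435028 345.7853107344633 177 [0.50215482 0.38730811 0.085     ]<stdin>:12: RuntimeWarning: Mean of empty slice.
  ret = ret.dtype.type(ret / rcount)
```

The base is at (0.528, 0.378) with a yaw of about 8°, so the knob should be near (0.498, 0.374), which matches. I'll go behind the knob, turned to the switch's yaw.

```bash
python3 -m creep '[[0.03,-0.006,0,0,0,-3],[0.07,-0.014,0,0,0,-7],[0.11,-0.022,0,0,0,-7],[0.15,-0.03,0,0,0,-7],[0.185,-0.036,0,0,0,-7],[0.2,-0.04,0,0,0,-7],[0.204,-0.04,0,0,0,-7],[0.204,-0.04,0.01,0,0,-7]]'; python3 -m creep '[[0,0,0.02,0,0,0],[0,0,0.04,0,0,0],[0,0,0.06,0,0,0],[0,0,0.08,0,0,0],[0,0,0.1,0,0,0],[0,0,0.11,0,0,0],[0,0,0.115,0,0,0],[0,0,0.115,0,0,0]]'
python3 - <<'E'
from h import *
im,d=env.read_camera('side'); P=points('side',d); cv2.imwrite('pics/s6.png',cv2.resize(im[230:400,170:370],None,fx=3,fy=3))
m=(abs(P[...,0]-.455)<.02)&(abs(P[...,1]-.37)<.03)&(P[...,2]>.03)&(P[...,2]<.12)
print(np.percentile(P[m],[3,97],0).round(3)); print(env.get_state()['tcp_pos'])
E
```

```text
clock: 29.55
tcp_pos: [0.4587, 0.3656, 0.1536]
orientation: [0.001, 0.658, 0.753, 0.001]
wrist_force: [0.5, -0.3, -0.3]
finger_gap: 0.0003
clock: 30.35
tcp_pos: [0.4574, 0.3648, 0.0374]
orientation: [-0.0, 0.658, 0.753, -0.001]
wrist_force: [-0.4, -0.5, 0.5]
finger_gap: -0.0001
[[0.442 0.361 0.082]
 [0.468 0.378 0.119]]
[0.45775019 0.3653672  0.03815914]
```

View pics/s6.png

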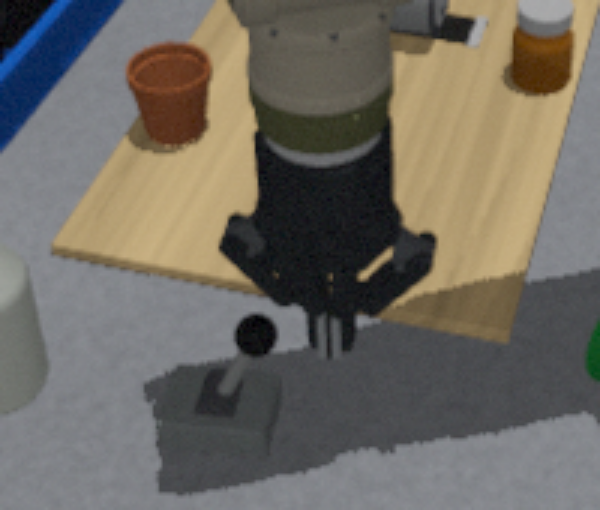

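The side view shows the tip (crop 330,355) standing behind the knob (256,335), at knob height and in line. I'll push along the switch's +x.

```bash
python3 -m creep '[[0.003,0.006,-0.002,0,0,0],[0.003,0.012,-0.002,0,0,0],[0.003,0.018,-0.002,0,0,0],[0.003,0.024,-0.002,0,0,0],[0.003,0.03,-0.002,0,0,0],[0.003,0.036,-0.002,0,0,0],[0.003,0.042,-0.002,0,0,0],[0.003,0.048,-0.002,0,0,0]]'; python3 -m creep '[[0,0.006,0,0,0,0],[0,0.012,0,0,0,0],[0,0.018,0,0,0,0],[0,0.023,0,0,0,0],[0,0.027,0,0,0,0],[0,0.03,0,0,0,0],[0,0.032,0,0,0,0],[0,0.032,0,0,0,0]]'
python3 - <<'E'
from h import *
im,d=env.read_camera('side'); cv2.imwrite('pics/s7.png',cv2.resize(im[230:400,170:370],None,fx=3,fy=3)); print(env.get_state()['wrist_force'])
E
```

```text
clock: 31.2
tcp_pos: [0.505, 0.3753, 0.0396]
orientation: [0.0, 0.658, 0.753, -0.0]
wrist_force: [-0.6, -0.5, 0.4]
finger_gap: -0.0002
clock: 32.0
tcp_pos: [0.5353, 0.3795, 0.0396]
orientation: [-0.0, 0.657, 0.753, -0.001]
wrist_force: [-2.6, -0.1, 0.5]
finger_gap: 0.0
[-3.54399217 -0.59265272  0.11486668]
```

View pics/s7.png

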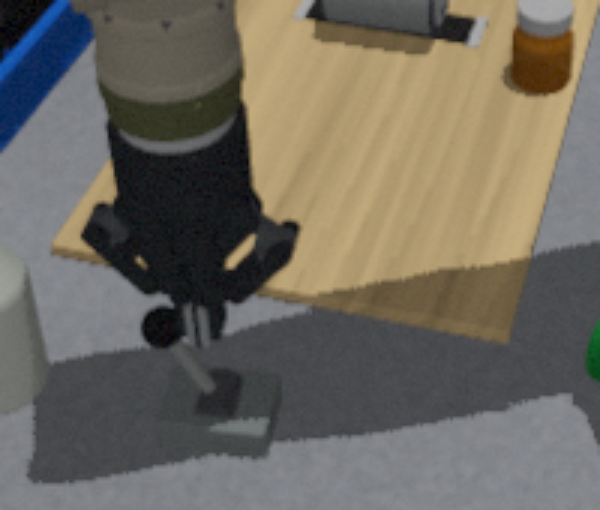

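The lever leans away, with the knob at crop (163,327), and the force of about 3 N suggests the stop. I'll give it one small extra push, then back off and retreat.

```bash
python3 -m creep '[[0,0.001,0,0,0,0],[0,0.002,0,0,0,0],[0,0.003,0,0,0,0],[0,0.003,0,0,0,0],[0,0.003,0,0,0,0],[0,0.003,0,0,0,0],[0,0.003,0,0,0,0],[0,0.003,0,0,0,0]]'; python3 -m creep '[[0,-0.01,0,0,0,0],[0,-0.03,0,0,0,0],[0,-0.06,0,0,0,0],[0,-0.08,0,0,0,0],[0,-0.08,-0.04,0,0,0],[0,-0.08,-0.08,0,0,0],[0,-0.08,-0.12,0,0,0],[0,-0.08,-0.12,0,0,0]]';
python3 look.py
python3 - <<'E'
from h import *
im,d=env.read_camera('side'); P=points('side',d); cv2.imwrite('pics/s8.png',cv2.resize(im[200:400,130:380],None,fx=3,fy=3))
m=(abs(P[...,0]-.54)<.06)&(abs(P[...,1]-.378)<.04)&(P[...,2]>.072)&(P[...,2]<.12); print('knob',P[m].mean(0),m.sum())
E
```

```text
clock: 32.85
tcp_pos: [0.5356, 0.3795, 0.0394]
orientation: [-0.002, 0.657, 0.754, -0.002]
wrist_force: [-10.3, -1.1, 3.5]
finger_gap: -0.0
clock: 33.65
tcp_pos: [0.464, 0.3716, 0.1671]
orientation: [0.002, 0.658, 0.753, 0.006]
wrist_force: [0.9, 0.0, -0.4]
finger_gap: -0.0001
tin y0 -0.0683 slope 0.079 n 453/589 x 0.499..0.549 tcp [0.4628 0.3709 0.164 ] F [-0.5 -0.  -0.7] 33.7
strip vis 97
knob [0.55629431 0.38908081 0.08996164] 170
```

View pics/s8.png

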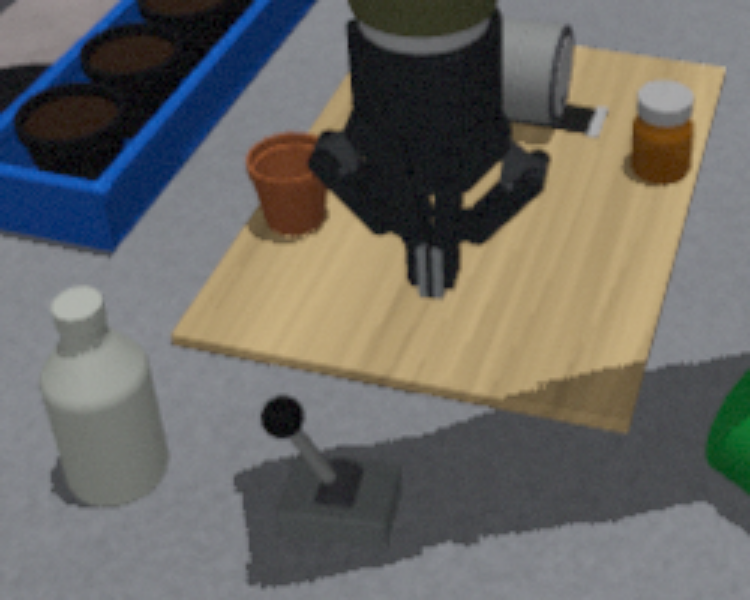

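The lever leans away at its stop, with the knob at crop (283,417). The extra push met 10 N with no further motion. The tin is still on the strip and the arm is clear, so I'll hand in.

```bash
python3 -m creep '[[0,0,0,0,0,0],[0,0,0,0,0,0],[0,0,0,0,0,0],[0,0,0,0,0,0],[0,0,0,0,0,0],[0,0,0,0,0,0],[0,0,0,0,0,0],[0,0,0,0,0,0]]'; python3 -c "
from workcell import env
print(env.hand_in())"
```

```text
clock: 34.55
tcp_pos: [0.4599, 0.3693, 0.1599]
orientation: [0.0, 0.658, 0.753, 0.0]
wrist_force: [-0.3, 0.3, -0.2]
finger_gap: 0.0001
the job is handed in; nothing more can be done
None
```

I rolled the tin onto the heating strip with five fingertip strokes on its crown, then pushed the switch lever over to its stop and handed in at about 34.5 s. No verdict was reported.

**Last checks:**
- **Tin:** its axis measured y ≈ -0.069 in both cameras, against a strip centre line of -0.067 to -0.072, so it is about 3 mm off centre at most. Along the strip it is within about 5 mm of the middle, and it is tilted about 0.04 rad from parallel. It had not moved after the switch push.
- **Lever:** the knob moved about 56 mm. It then resisted 10 N without moving further, and the picture shows it leaning away from the robot.
- **Robot:** the arm is clear of everything and the wrist force reads about zero. In the pictures no bystander looked moved, but I did not measure them.

**Disagreements:**
- **TCP height:** the TCP height readout was about 38 mm lower than the real fingertips, as seen in the camera and confirmed by where contact came. I set heights by vision and force instead. While touching the tin, the grasp point was about 81 mm high by the readout and about 120 mm by the camera. Both are above the 77 mm limit, but the readout figure leaves only about 4 mm.
- **Last tilt reading:** the final tilt of the tin came out at 0.08 rad, with the gripper hiding half of it. I trust the earlier unobstructed value of 0.047 rad more.

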